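# Set the gauge dial from below and put its brass master away

## Task

The dial's pointer stands past the red mark and its knob has free play, so first turn the knob anticlockwise until the pointer is clearly short of the mark (by at least 10 mm at its tip), then bring it up clockwise to the mark and leave it pointing at it with the play taken up clockwise. Then press the orange ribbed end of the flap on the blue case so that it tips open, and set the brass master hub down gently inside, standing on its flange; leave the flap open and the two black hubs on the table where they are.

Things in the scene. Friction and masses are not known exactly. Their poses are not given: they have to be found in the camera images.
- knob_grip (a point): On the axis of the dial's round black ribbed knob, 85 mm above the table: the height to grip. Knob 42 mm dia, 53 to 105 mm above the table, gripped at any yaw with about 30 N; keep fingertips over 62 mm up to clear the red mark. It stands amid a grey box 150 x 150 x 45 mm with a white scale; the point has the box's axes. Turning takes 0.12 N m (0.012 within the free play); it stays where left.
- pointer (a joint): Angle of the black pointer, rad, growing clockwise seen from above; at 0 the pointer points along the dial box's own +x. It turns between -1.2 and 1.2 and stays where it is left. The knob drives it through free play. At the start it stands 0.25 to 1.0 rad clockwise past the mark.
- knob (a joint): Angle of the knob relative to the pointer, rad, growing clockwise: the free play, 0.30 rad in all. At +0.15 the knob is against the pointer's drive clockwise (play taken up clockwise) and at -0.15 anticlockwise; in between, turning it does not move the pointer.
- pointer_tip (a point): Tip of the black pointer arm, 57 mm from the knob's axis, 49 mm above the table; its x axis points along the pointer outward.
- mark_tip (a point): Inner point of the red mark, a red clip 14 mm wide at the rim of the white scale, top 58 mm above the table; the point is 58 mm from the knob's axis, 49 mm up. x points outward from the knob's axis through the mark, z up; +y is anticlockwise (short of the mark), -y clockwise (past it). Lies within 0.25 rad of the dial box's own +x direction.
- case: Blue case fixed to the table, 150 (x) x 124 (y) x 75 mm high; origin at the centre of its underside. A flap closes its whole top, pivoting about a line parallel to y at x = +30 mm, 72 mm up: on the -x side a grey panel 98 mm long over the compartment, on the +x side the orange ribbed press end, 38 mm long.
- case_in (a point): Centre of the compartment's inner floor, 8 mm above the table, fixed to the case with the case's axes. The compartment is 90 mm (x) x 112 mm (y) inside and 67 mm deep to the rim.
- press_pad (a point): Point on top of the flap's orange ribbed press end, 28 mm from the pivot; 75 mm above the table while closed. Pressed straight down with about 3 N it snaps over after about 7 mm, and the flap then swings open by itself and stays (about 1.5 s; if something is in its way it goes on when that leaves). A press of 12 to 15 mm is ample.
- flap (a joint): Opening of the flap, rad: 0 closed, 1.75 fully open, when the grey panel stands just past vertical over the pivot line, leaning away from the compartment, up to 170 mm above the table.
- master_mid (a point): Centre, half-way up, of the brass master hub: a flange 56 mm in diameter and 8 mm thick below, and a stem 26 mm in diameter above it, 52 mm high in all; starts standing on the table on its flange, so this point is 26 mm above its underside, on its axis. Mass about 0.18 kg. z runs along its axis, up.
- hub_a: Black hub on the table, same shape as the master, not to be disturbed; origin at the centre of its underside.
- hub_b: Second black hub on the table, same shape, not to be disturbed; origin at the centre of its underside.
There are look-alikes about, which are no part of the job. What is meant by the part that bears master_mid is not purple, and is the smaller of those in its own colour.

How it is judged:
By the outcome, as a careful person would: the job done as asked, in the order asked, and still so for the second after the job is handed in, with the robot touching nothing.
It also fails if it takes over 67 s, if anything falls off the work surface, if the arm or the gripper's body presses on something with over 40 N, if the wrist force passes 120 N, or if a joint passes its speed limit or range.

## Robot

A 6-joint arm with a two-finger parallel gripper is mounted at the origin on the work surface. World frame = base frame: x ahead of the robot, y to its left, z up, the work surface at z = 0. Lengths are in mm, angles in rad, forces in N, time in s.
With the tool pointing down it reaches from about 350 to 775 mm from the base axis. Payload 7.3 kg.
Tool frame: the origin (TCP) lies at the very end of the fingers, on their centre line; the grasp point (between the pads) lies 19 mm behind it (bot.grip_point_offset is the distance from the TCP to the grasp point, in mm); z points along the fingers, y is the line along which they close (so a half turn about z gives the same grasp; the last joint's range is limited). The gripper opens to 92 mm and grips with 3 to 60 N. Pads are 19 mm wide; open, the fingers measure 130 mm over their backs; the gripper's body (75 mm by 190 mm) begins 47 mm behind the grasp point.
Start: joints at [-1.305, 0.342, 1.524, -0, 1.275, -0.146], TCP at [210.16, -481.121, 226.741] pointing down, gripper open.
Joint ranges: [-2.53, 2.53], [-0.77, 2.02], [0.04, 2.7], [-1, 4.14], [0.28, 2.66], [-3.11, 3.11]. Speed limits (rad/s): [2.57, 2.57, 3.14, 3.14, 3.14, 3.14].

## Interface

Orientations are given as [roll, pitch, yaw] about the fixed x, y, z axes, in that order (R = Rz(yaw) Ry(pitch) Rx(roll)).
In Python, from plant import bot gives the robot as it stands. The module is installed in compiled form; this text tells all that it offers.
- The arm moves only by the shell command python3 -m jog 'ROWS' [OPENING]. ROWS is JSON, a list of rows, each a list of 6 numbers: the shift along the tool's x, y, z in mm, then the turn, a rotation vector about the tool's x, y, z in rad. In form: [[dx, dy, dz, rx, ry, rz], ...]. A call has 1 to 12 rows; each row shifts and turns the commanded pose from where the row before left it, along the tool's axes as they then stand; what a row does not reach is not made up. A row lasts 1/10 s, in which the tool goes at most 50 mm and 8.59 degrees, less where a joint would pass 70% of its speed; a pose out of reach is approached as far as the arm can. A call with a gripper value outside its range is refused whole. OPENING is the opening in per cent of the stroke, from 0 (shut) to 100 (fully open), set as the call begins (- or left out, the last holds). The fingers move at their own pace and stop on an object; the grip force is fixed at half the most. Time passes only in rows, so rows that do not move let the fingers close. It gives the time, the measured TCP pose, the force, the opening and the grip force at its end, in the units of the state.
- bot.get_obs(): the state, without advancing time (a new reading comes with each control period).
- bot.capture(name): name is "side" or "top" or "wrist"; returns the picture (384x512x3 uint8, red, green, blue); there is no depth.
- bot.camera_model(name): a dict with "fx", "fy", "cx", "cy" (pixels), "dist_coeffs" ([k1, k2, p1, p2, k3] as OpenCV has them; the pictures are not rectified), "position" and "orientation" of the camera in the world; the wrist camera has in their place "T_tool_cam" (4x4, takes a point from camera to tool coordinates, whose origin is the TCP and whose axes are the flange's). Camera axes: x right, y down, z forward; pixel columns grow to the right and rows downward; lengths in mm; the calibration is good to about 2 mm. A picture is of the moment at which its call begins: read the wrist's pose just before it. camera_model takes no time and is no camera call.
- bot.close_job(): hands the job in; it is judged then, once.
Trained networks look in the newest picture that a camera, given by its name, has taken for a name from the list of things; names that differ only in an ending like _2 or _b are one class to them, and where a whole thing is asked for, a point or a joint stands for the part that bears it (a point fixed in the world has none). Each returns a list of dicts, best first, with "p" (0 to 1); they miss things now and then, are a little off and sometimes report something else, mostly with a low value. They report only what shows in the picture. A call takes as long as a camera call. They do not tell look-alikes from the thing itself.
- bot.outline_of(target, camera): "mask" (384x512 bool, what is visible of it) and "pixel" ([column, row] in pixels, amid what is visible of it).
The state is a dict: "time": time; "joint_positions": joint angles; "dq": joint speeds; "tau": joint torques, N m; "tool_pos": TCP position; "tcp_rot": TCP orientation; "contact_force": force on the tool from outside, world axes, zero at the start; "moment": the same for the moment, N m; "grip_width": finger opening in mm; "finger_force": force on a finger pad.
Only numpy, scipy, OpenCV 4.12 (cv2) and the standard library are available. Lean on these libraries where they do the work, as an engineer would, in place of code of your own. Each camera call takes 0.05 s, during which the arm holds its last target. There are 200 camera calls.

## Working session

There is one attempt and no reset: what is moved stays moved. The work goes in short steps, Python scripts to look and compute and a shell command to move; the robot and the scene stay as the last step left them, time stands still between calls to the robot, and variables do not carry over. Pictures are saved under pics/ and viewed, at most 10 in all, crops included, and the job is handed in when it is done.

```bash
mkdir -p pics
cat > h.py <<'E'
import numpy as np,cv2
from scipy.spatial.transform import Rotation as R
from plant import bot
def cam(name,obs=None):
    m=bot.camera_model(name);K=np.array([[m['fx'],0,m['cx']],[0,m['fy'],m['cy']],[0,0,1.]]);d=np.array(m['dist_coeffs'],float)
    if name=='wrist':
        o=obs or bot.get_obs();T=np.eye(4);T[:3,:3]=R.from_euler('xyz',o['tcp_rot']).as_matrix();T[:3,3]=o['tool_pos'];T=T@np.array(m['T_tool_cam'])
        return K,d,T[:3,:3],T[:3,3]
    ori=np.array(m['orientation'],float)
    Rm=ori if ori.shape==(3,3) else R.from_euler('xyz',ori).as_matrix()
    return K,d,Rm,np.array(m['position'],float)
def ray(c,px):
    K,d,Rm,p=c;u=cv2.undistortPoints(np.array([[px]],float),K,d)[0,0]
    v=Rm@np.array([u[0],u[1],1]);return p,v/np.linalg.norm(v)
def at(c,px,z):
    p,v=ray(c,px);return p+v*(z-p[2])/v[2]
def proj(c,P):
    K,d,Rm,p=c;q=(np.atleast_2d(P)-p)@Rm
    return cv2.projectPoints(q.reshape(-1,1,3),np.zeros(3),np.zeros(3),K,d)[0].reshape(-1,2)
def tri(rs):
    A=0;b=0
    for p,v in rs:
        M=np.eye(3)-np.outer(v,v);A=A+M;b=b+M@p
    return np.linalg.solve(A,b)
def save(n,im): cv2.imwrite('pics/'+n,im[...,::-1])
E
python3 - <<'E'
from h import *
ims={}
for n in('top','side'):
    print(n,bot.camera_model(n)['position'],bot.camera_model(n)['orientation'])
    im=bot.capture(n);ims[n]=im;save(n+'.png',im)
    c=cam(n)
    for t in('knob_grip','pointer','mark_tip','case','case_in','flap','press_pad','master_mid','hub_a'):
        for r in bot.outline_of(t,n)[:6]:
            print(n,t,round(r['p'],2),np.round(r['pixel']),r['mask'].sum(),np.round(ims[n][r['mask']].mean(0)), np.round(at(c,r['pixel'],50)[:2]))
print(bot.get_obs())
E
```

```text
top [474.65492361  18.29407606 853.33309353] [-3.03719269 -0.00955632 -1.54444453]
top knob_grip 0.97 [146. 201.] 6941 [123. 124. 125.] [540. 221.]
top pointer 0.68 [231. 100.] 569 [55. 52. 54.] [735.  72.]
top pointer 0.59 [140. 197.] 779 [67. 66. 67.] [547. 232.]
top pointer 0.34 [401. 217.] 4896 [113.  93.  85.] [ 525. -246.]
top case 0.63 [399. 215.] 6564 [95. 85. 89.] [ 528. -241.]
top case_in 0.83 [399. 216.] 6675 [94. 85. 90.] [ 527. -241.]
top case_in 0.19 [145. 201.] 6670 [125. 125. 126.] [541. 223.]
top flap 0.9 [402. 218.] 4869 [113.  93.  86.] [ 523. -246.]
top press_pad 0.93 [402. 214.] 4872 [113.  93.  86.] [ 530. -247.]
top master_mid 0.76 [287. 269.] 1229 [175. 159.  57.] [425. -38.]
top master_mid 0.76 [335. 314.] 685 [ 91.  47. 113.] [ 348. -126.]
top master_mid 0.71 [278. 213.] 640 [179. 160.  57.] [526. -19.]
top hub_a 0.98 [313. 124.] 644 [46. 45. 47.] [693. -82.]
top hub_a 0.72 [232. 102.] 607 [56. 53. 54.] [731.  71.]
side [272.55394093 440.94388719 531.51596922] [-2.29171464 -0.01019394 -2.53047148]
side knob_grip 0.73 [280. 207.] 624 [178. 147.  75.] [507.  1
[... 875 characters left out ...]
9.] [ 534. -258.]
{'time': 1.0, 'joint_positions': array([-1.30500722e+00,  3.41952907e-01,  1.52408358e+00,  1.34096839e-05,
        1.27536647e+00, -1.45983687e-01]), 'dq': array([-0.00112256, -0.00016371, -0.0008715 ,  0.00048937, -0.00030445,
       -0.00082584]), 'tau': array([-9.71242989e-04, -4.31141853e+01, -2.44477862e+01,  7.17279478e-02,
        4.80861089e-02, -2.95244865e-05]), 'tool_pos': array([ 210.16515462, -481.13936188,  226.77071428]), 'tcp_rot': array([3.14140311e+00, 1.49017561e-05, 4.11768888e-01]), 'contact_force': array([-0.32563685,  0.1118233 , -0.59718454]), 'moment': array([0.0384672 , 0.00392705, 0.04940445]), 'finger_force': 0.0, 'grip_width': 91.8424779229286}
```

Run:
```python
import cv2,numpy as np
a=cv2.imread('pics/top.png')
cv2.imwrite('pics/dialtop.png',np.hstack([cv2.resize(a[140:260,80:210],None,fx=3,fy=3,interpolation=2),cv2.resize(a[140:260,340:470],None,fx=3,fy=3,interpolation=2)]))
```

```text
(no output)
```

View pics/top.png

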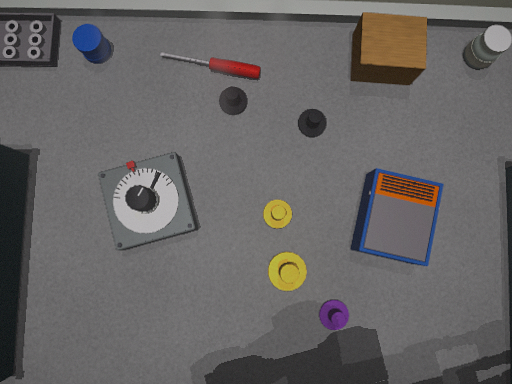

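View pics/side.png

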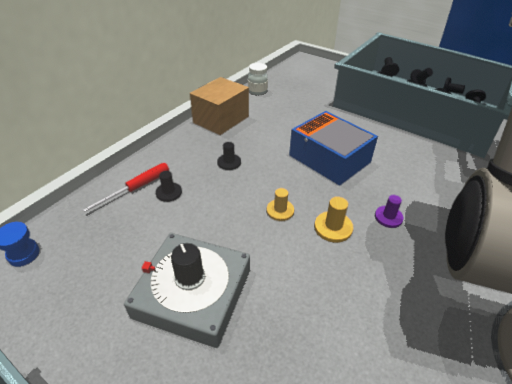

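View pics/dialtop.png

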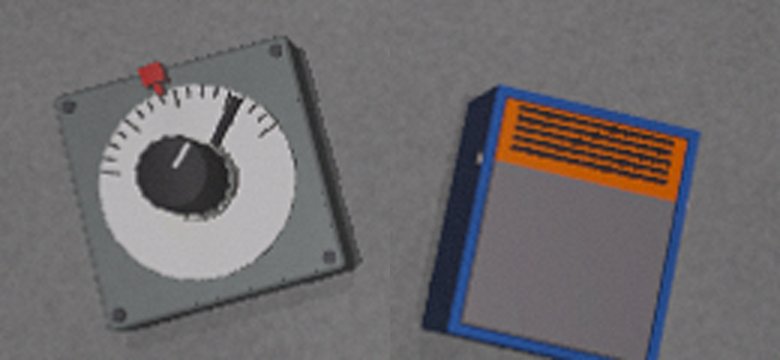

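The top view shows the dial, with the red mark at about (131,166) and the pointer tip at about (158,172), past the mark. The small yellow hub at (278,213) is the master. The larger yellow one (287,270) and the purple one (335,314) are look-alikes. The case is at (400,217), with its orange end toward +x. Next I'll localise these from the two views.

```bash
cat >> h.py <<'E'
def seg(im,lo,hi,box):
    hsv=cv2.cvtColor(im,cv2.COLOR_RGB2HSV);m=cv2.inRange(hsv,np.array(lo),np.array(hi));z=np.zeros_like(m);x0,y0,x1,y1=box;z[y0:y1,x0:x1]=m[y0:y1,x0:x1]
    n,l,s,c=cv2.connectedComponentsWithStats(z)
    if n<2:return z>0
    return l==1+np.argmax(s[1:,4])
def ell(m):
    cs=cv2.findContours(m.astype(np.uint8),cv2.RETR_EXTERNAL,cv2.CHAIN_APPROX_NONE)[0];c=max(cs,key=len)
    return cv2.convexHull(c)[:,0].astype(float)
def circ(P):
    A=np.c_[2*P[:,:2],np.ones(len(P))];s=np.linalg.lstsq(A,(P[:,:2]**2).sum(1),rcond=None)[0]
    return s[:2],np.sqrt(s[2]+s[:2]@s[:2])
def fitcirc(c,m,z): return circ(np.array([at(c,q,z) for q in ell(m)]))
def delta(o,P,yaw=None):
    Rm=R.from_euler('xyz',o['tcp_rot']).as_matrix();return np.round(Rm.T@(np.array(P)-o['tool_pos']),1)
E
python3 - <<'E'
from h import *
for n,bd,bm in(('top',(95,150,200,250),(255,195,300,235)),('side',(125,230,255,340),(262,185,300,222))):
    im=cv2.imread('pics/%s.png'%n)[...,::-1].copy();c=cam(n)
    w=seg(im,(0,0,185),(180,40,255),bd);print(n,'disc',w.sum(),[ (z,np.round(fitcirc(c,w,z)[0],1),round(fitcirc(c,w,z)[1],1)) for z in(40,46,50)])
    r=seg(im,(0,120,80),(6,255,255),bd) ;ys,xs=np.nonzero(r);px=(xs.mean(),ys.mean());print('red',px,r.sum(),np.round(at(c,px,55),1))
    y=seg(im,(18,100,60),(35,255,255),bm);print('hub',y.sum(),[(z,np.round(fitcirc(c,y,z)[0],1),round(fitcirc(c,y,z)[1],1)) for z in(0,4,8)])
    bl=seg(im,(108,120,40),(125,255,255),(280,100,450,280));o=seg(im,(7,180,120),(16,255,255),(280,100,450,280))
    ys,xs=np.nonzero(o);px=(xs.mean(),ys.mean());print('orange',px,o.sum(),np.round(at(c,px,75),1))
    g=cv2.minAreaRect(np.array([at(c,q,75)[:2] for q in np.vstack([ell(o)])],np.float32));print('orect',g)
    f=cv2.minAreaRect(np.array([at(c,q,75)[:2] for q in ell(bl)],np.float32));print('blue',f)
m=bot.camera_model('wrist');print(np.round(m['T_tool_cam'],3),m['fx'],m['fy'])
E
```

```text
top disc 73 [(40, array([557.1, 212.9]), np.float64(35.5)), (46, array([556.5, 211.5]), np.float64(35.3)), (50, array([556.1, 210.5]), np.float64(35.1))]
red (np.float64(130.32075471698113), np.float64(165.0943396226415)) 53 [605.5 251.4  55. ]
hub 665 [(0, array([527.9, -21. ]), np.float64(27.9)), (4, array([527.6, -20.8]), np.float64(27.8)), (8, array([527.4, -20.6]), np.float64(27.6))]
orange (np.float64(406.15866666666665), np.float64(190.37066666666666)) 750 [ 570.4 -246.4   75. ]
orect ((572.1847534179688, -247.31344604492188), (109.66576385498047, 37.250579833984375), 78.53871154785156)
blue ((523.4000244140625, -236.2767333984375), (125.56773376464844, 151.04002380371094), 78.38292694091797)
side disc 2743 [(40, array([546.1, 220.5]), np.float64(60.9)), (46, array([542.8, 223.2]), np.float64(60.2)), (50, array([540.5, 225. ]), np.float64(59.7))]
red (np.float64(147.25806451612902), np.float64(266.6666666666667)) 93 [603.9 252.6  55. ]
hub 598 [(0, array([538.1, -39.5]), np.float64(42.0)), (4, array([536.1, -35.9]), np.float64(41.7)), (8, array([534.1, -32.3]), np.float64(41.4))]
orange (np.float64(318.3404255319149), np.float64(125.20567375886525)) 141 [ 565.5 -241.5   75. ]
orect ((571.1040649414062, -246.7855224609375), (106.45933532714844, 35.00217819213867), 78.55447387695312)
blue ((510.19512939453125, -195.9792022705078), (198.83132934570312, 189.1443634033203), 78.537841796875)
[[   0.      -0.952   -0.305   83.428]
 [   1.       0.       0.      -0.66 ]
 [  -0.      -0.305    0.952 -158.477]
 [   0.       0.       0.       1.   ]] 272.2877508203705 272.2877508203705
```

```bash
python3 -m jog '[[20,-17,0,0,0,0],[34,-30,0,0,0,0],[34,-30,0,0,0,0],[34,-30,0,0,0,0],[34,-30,0,0,0,0],[34,-30,0,0,0,0],[34,-30,0,0,0,0],[34,-30,0,0,0,0],[34,-30,0,0,0,0],[34,-30,0,0,0,0],[34,-30,0,0,0,0],[34,-30,0,0,0,0]]' && python3 -m jog '[[34,-30,0,0,0,0],[34,-30,0,0,0,0],[34,-30,0,0,0,0],[34,-30,0,0,0,0],[34,-30,0,0,0,0],[21,-15,0,0,0,0],[0,0,0,0,0,0.12],[0,0,0,0,0,0.12],[0,0,0,0,0,0.12],[0,0,0,0,0,0.05],[0,0,0,0,0,0],[0,0,0,0,0,0]]' 100
python3 - <<'E'
from h import *
o=bot.get_obs();print(o['tool_pos'],o['tcp_rot'],o['time']);im=bot.capture('wrist');c=cam('wrist',o);save('w1.png',im)
for t in('knob_grip','mark_tip','pointer'):
    for r in bot.outline_of(t,'wrist')[:3]: print(t,r['p'],r['pixel'],r['mask'].sum(),np.round(at(c,r['pixel'],49),1))
w=seg(im,(0,0,150),(180,40,255),(0,0,512,384));print(w.sum());
for z in(43,46,49):print(z,fitcirc(c,w,z))
r=seg(im,(0,120,60),(6,255,255),(0,0,512,384));ys,xs=np.nonzero(r);print('red',r.sum(),xs.mean(),ys.mean(),at(c,(xs.mean(),ys.mean()),55))
E
```

```text
time: 2.2
tool_pos: [432.9, -3.6, 227.0]
tcp_rot: [3.141, -0.001, 0.412]
contact_force: [0.9, -0.1, -0.3]
grip_width: 91.4
finger_force: 0.0
time: 3.4
tool_pos: [541.3, 222.2, 226.6]
tcp_rot: [3.141, 0.0, 0.003]
contact_force: [-0.6, -0.2, -1.0]
grip_width: 91.6
finger_force: 0.0
[541.31546712 222.20460469 226.62898777] [3.14147639e+00 7.90542060e-05 3.32947715e-03] 3.4
knob_grip 0.74 [254.5, 170.1] 13040 [545.8 225.   49. ]
knob_grip 0.16 [423.4, 178.8] 1387 [535.3   8.3  49. ]
mark_tip 0.63 [232.0, 122.1] 156 [604.6 252.1  49. ]
pointer 0.68 [258.2, 174.0] 1745 [540.8 220.3  49. ]
85894
43 (array([653.93407047, 189.6592842 ]), np.float64(314.5174317329232))
46 (array([653.67530277, 189.9553112 ]), np.float64(311.75930743760375))
49 (array([653.41653507, 190.25133821]), np.float64(309.0011831422831))
red 146 231.72602739726028 121.43835616438356 [605.75081749 251.90487805  55.        ]
```

View pics/w1.png

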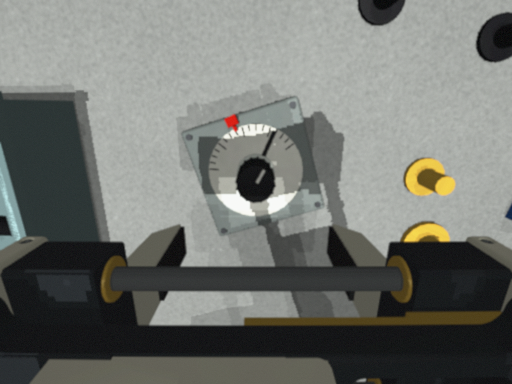

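The wrist view shows the mark at (232,122), the pointer tip near (273,132), and the dial's corner screws at about (293,104), (189,136), (224,231) and (318,204). I'll get the dial centre from those and the pointer angle from the dark arm.

```bash
cat >> h.py <<'E'
def rectify(c,im,C,h=80,s=5,z=46):
    n=int(2*h*s);u,v=np.meshgrid(np.arange(n),np.arange(n));P=np.stack([C[0]+h-v/s,C[1]+h-u/s,np.full_like(u,z,float)],-1).reshape(-1,3)
    q=proj(c,P).reshape(n,n,2).astype(np.float32);return cv2.remap(im,q[...,0],q[...,1],cv2.INTER_LINEAR)
E
python3 - <<'E'
from h import *
o=bot.get_obs();im=cv2.imread('pics/w1.png')[...,::-1].copy();c=cam('wrist',o)
C=(542,223)
a=rectify(c,im,C,90,4,45)
t=cv2.imread('pics/top.png')[...,::-1].copy();b=rectify(cam('top'),t,C,90,4,45)
x=np.hstack([a,b]);x=cv2.resize(x,(800,400),interpolation=cv2.INTER_AREA);save('rect1.png',x)
E
```

```text
(no output)
```

View pics/rect1.png

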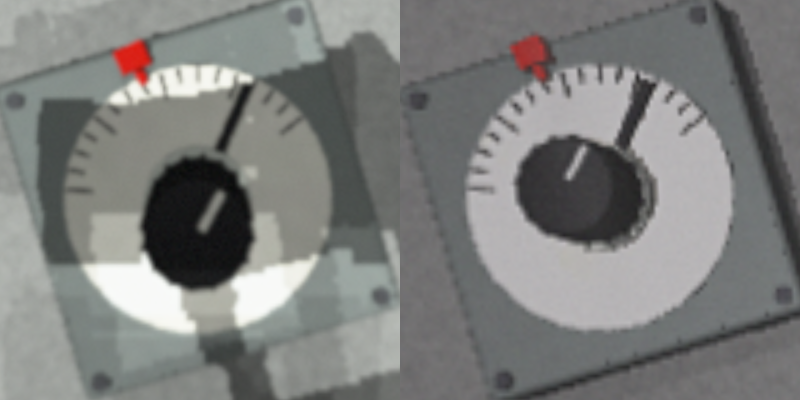

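```bash
python3 -m jog '[[1.7,-1.3,0,0,0,0],[0,0,20,0,0,0.1],[0,0,40,0,0,0.1],[0,0,40,0,0,0.1],[0,0,30,0,0,0],[0,0,20,0,0,0],[0,0,8,0,0,0],[0,0,2.5,0,0,0],[0,0,0,0,0,0]]' 100 && python3 -m jog '[[0,0,0,0,0,0],[0,0,0,0,0,0],[0,0,0,0,0,0],[0,0,0,0,0,0],[0,0,0,0,0,0],[0,0,0,0,0,0],[0,0,0,0,0,0],[0,0,0,0,0,0]]' 0
```

```text
time: 4.5
tool_pos: [543.6, 223.7, 66.9]
tcp_rot: [-3.141, -0.001, -0.298]
contact_force: [0.5, 0.3, 0.2]
grip_width: 91.7
finger_force: 0.0
time: 5.3
tool_pos: [543.0, 223.3, 66.2]
tcp_rot: [3.141, 0.0, -0.298]
contact_force: [0.2, -2.2, 0.7]
grip_width: 41.4
finger_force: 30.0
```

```bash
python3 -m jog '[[0,0,0,0,0,-0.05],[0,0,0,0,0,-0.1],[0,0,0,0,0,-0.1],[0,0,0,0,0,-0.1],[0,0,0,0,0,-0.1],[0,0,0,0,0,-0.1],[0,0,0,0,0,-0.1],[0,0,0,0,0,-0.1],[0,0,0,0,0,-0.1],[0,0,0,0,0,-0.1],[0,0,0,0,0,-0.1]]' && python3 -m jog '[[0,0,0,0,0,-0.1],[0,0,0,0,0,-0.1],[0,0,0,0,0,-0.1],[0,0,0,0,0,-0.05],[0,0,0,0,0,0],[0,0,0,0,0,0]]'
cat >> h.py <<'E'
def dial(name,tag,C=(543.1,223.5)):
    o=bot.get_obs();im=bot.capture(name);c=cam(name,o);a=rectify(c,im,C,70,4,48);save('dial_%s.png'%tag,a)
    h=a.shape[0]/2
    # dark arm on white scale, radii 36..54 mm: mean brightness by world angle
    ang=np.arange(-1.2,1.7,.01);rr=np.arange(38,55,1.)
    pr=lambda A,im:cv2.remap(im,(h-4*np.outer(np.sin(A),rr)).astype(np.float32),(h-4*np.outer(np.cos(A),rr)).astype(np.float32),1)
    g=pr(ang,a).max(2).astype(float);med=np.median(g,1);lo=np.convolve(g.mean(1),np.ones(5)/5,'same')
    dark=ang[(g.max(1)<95)]
    r=seg(a,(0,130,60),(6,255,255),(0,0,a.shape[1],a.shape[0]));ys,xs=np.nonzero(r);
    print(name,'yaw',o['tcp_rot'][2],'t',o['time'],'dark',np.round(dark,2),'red ang',np.arctan2(h-xs.mean(),h-ys.mean()),r.sum());return a
E
python3 - <<'E'
from h import *
a=dial('wrist','w2');b=dial('top','t2');save('d2.png',cv2.resize(np.hstack([a,b]),(800,400)))
E
```

```text
time: 6.4
tool_pos: [542.9, 223.6, 66.2]
tcp_rot: [-3.141, 0.0, 0.755]
contact_force: [-1.4, 0.6, 1.9]
grip_width: 41.4
finger_force: 30.0
time: 7.0
tool_pos: [542.9, 223.6, 66.2]
tcp_rot: [-3.141, 0.0, 1.1]
contact_force: [-0.9, 0.2, 1.8]
grip_width: 41.7
finger_force: 30.0
wrist yaw 1.1003737379569807 t 7.0 dark [-1.2  -1.19 -1.18 -1.17  0.72  0.73  0.74  0.75  0.76  0.77  0.78  0.79
  0.8   0.81] red ang 0.4120492557347751 3503
top yaw 1.1005211555262382 t 7.05 dark [-1.12 -0.78 -0.77 -0.76 -0.75 -0.74 -0.73 -0.72 -0.71 -0.7  -0.69 -0.68
 -0.67 -0.66 -0.65 -0.64 -0.63 -0.62 -0.61 -0.6  -0.59 -0.58 -0.57 -0.56
 -0.55 -0.54 -0.53 -0.52 -0.51 -0.5  -0.49 -0.48 -0.47 -0.46 -0.45 -0.44
 -0.43 -0.42 -0.41 -0.4  -0.39 -0.38 -0.37 -0.36 -0.35 -0.34 -0.33 -0.32
 -0.31 -0.3  -0.29 -0.28 -0.27 -0.26 -0.25 -0.24 -0.23 -0.22 -0.21 -0.2
 -0.19 -0.18 -0.17 -0.16 -0.15 -0.14 -0.13 -0.12 -0.11 -0.1  -0.09 -0.08
 -0.07 -0.06 -0.05 -0.04 -0.03 -0.02 -0.01  0.    0.01  0.02  0.03  0.04
  0.05  0.06  0.07  0.08  0.09  0.1   0.11  0.12  0.13  0.14  0.15  0.16
  0.17  0.18  0.19  0.2   0.21  0.22  0.23 
[... 248 characters left out ...]
  0.65  0.66  0.67  0.68  0.69  0.7   0.71  0.72  0.73  0.74  0.75  0.76
  0.77  0.78  0.79  0.8   0.81  0.82  0.83  0.84  0.85  0.86  0.87  0.88
  0.89  0.9   0.91  0.92  0.93  0.94  0.95  0.96  0.97  0.98  0.99  1.
  1.01  1.02  1.03  1.04  1.05  1.06  1.07  1.08  1.09  1.1   1.11  1.12
  1.13  1.14  1.15  1.16  1.17  1.18  1.19  1.2   1.21  1.22  1.23  1.24
  1.25  1.26  1.27  1.28  1.29  1.3   1.31  1.32  1.33  1.34  1.35  1.36
  1.37  1.38  1.39  1.4   1.41] red ang nan 0h.py:52: RuntimeWarning: Mean of empty slice.
  print(name,'yaw',o['tcp_rot'][2],'t',o['time'],'dark',np.round(dark,2),'red ang',np.arctan2(h-xs.mean(),h-ys.mean()),r.sum());return a
  ret = ret.dtype.type(ret / rcount)
```

View pics/d2.png

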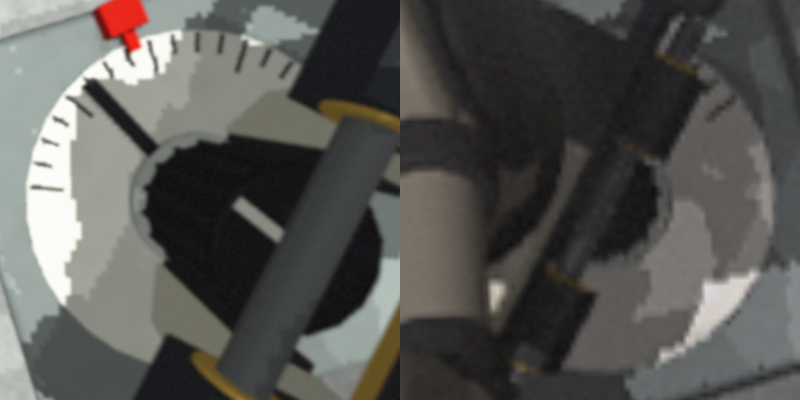

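The pointer now stands at about 0.765 rad against the mark at about 0.43, so it is 19 mm short. Next I'll come back clockwise, stopping just before the mark to check.

```bash
python3 -m jog '[[0,0,0,0,0,0.06],[0,0,0,0,0,0.08],[0,0,0,0,0,0.08],[0,0,0,0,0,0.08],[0,0,0,0,0,0.08],[0,0,0,0,0,0.08],[0,0,0,0,0,0.06],[0,0,0,0,0,0.04],[0,0,0,0,0,0],[0,0,0,0,0,0]]'
python3 - <<'E'
from h import *
a=dial('wrist','w3')
h=280;s=4
x=np.asarray(a[0:250,60:340]);save('d3.png',cv2.resize(x,None,fx=2,fy=2))
E
```

```text
time: 8.1
tool_pos: [543.0, 223.5, 66.2]
tcp_rot: [-3.142, 0.0, 0.542]
contact_force: [-1.8, 0.2, 2.2]
grip_width: 41.3
finger_force: 30.0
wrist yaw 0.5424134591381728 t 8.1 dark [0.47 0.48 0.49 0.5  0.51 0.52] red ang 0.42679521781471685 3304
```

View pics/d3.png

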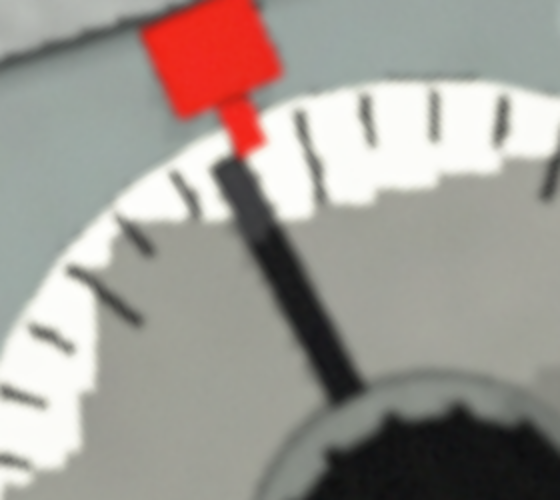

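```bash
python3 -m jog '[[0,0,0,0,0,0.03],[0,0,0,0,0,0.022],[0,0,0,0,0,0],[0,0,0,0,0,0],[0,0,0,0,0,0]]'
python3 - <<'E'
from h import *
a=dial('wrist','w4');save('d4.png',cv2.resize(a[0:250,60:340],None,fx=2,fy=2))
E
```

```text
time: 8.65
tool_pos: [543.0, 223.5, 66.2]
tcp_rot: [3.142, 0.0, 0.49]
contact_force: [-1.1, 1.2, 1.9]
grip_width: 41.6
finger_force: 30.0
wrist yaw 0.4902127635258109 t 8.65 dark [0.42 0.43 0.44 0.45 0.46 0.47 0.48] red ang 0.4283438502622704 3334
```

View pics/d4.png

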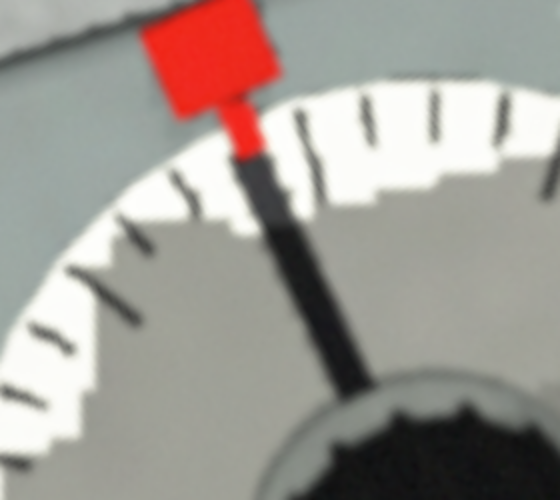

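```bash
python3 -m jog '[[0,0,0,0,0,0.008],[0,0,0,0,0,0],[0,0,0,0,0,0]]' && python3 -m jog '[[0,0,0,0,0,0],[0,0,0,0,0,0],[0,0,0,0,0,0],[0,0,0,0,0,0],[0,0,-10,0,0,0],[0,0,-30,0,0,0],[0,0,-45,0,0,0],[0,0,-45,0,0,0],[0,0,0,0,0,0],[0,0,0,0,0,0]]' 100
python3 - <<'E'
from h import *
a=dial('wrist','w5');a=a[0:280,40:380];save('d5.png',cv2.resize(a,None,fx=2,fy=2))
E
```

```text
time: 9.0
tool_pos: [543.0, 223.5, 66.2]
tcp_rot: [3.142, 0.0, 0.482]
contact_force: [-2.1, 1.1, 2.5]
grip_width: 41.4
finger_force: 30.0
time: 10.0
tool_pos: [543.6, 223.7, 198.1]
tcp_rot: [3.141, -0.003, 0.482]
contact_force: [0.2, 0.7, 0.4]
grip_width: 91.8
finger_force: 0.0
wrist yaw 0.4818013585666159 t 10.0 dark [0.42 0.43 0.44 0.45 0.46 0.47] red ang 0.42911426312437584 3139
```

View pics/d5.png

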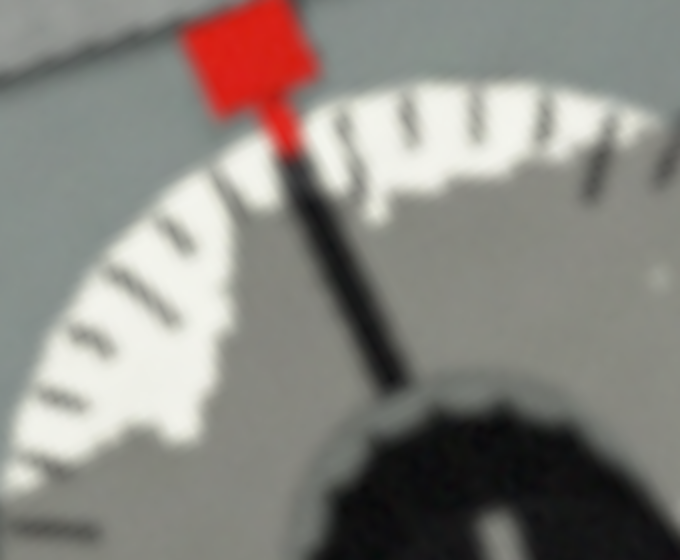

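The pointer lines up with the red stub in the picture. I still need to check the knob's white line, which shows whether the play is taken up, so I'll rectify at the knob-top height.

```bash
cat >> h.py <<'E'
def kline(name,C=(543.1,223.5)):
    o=bot.get_obs();im=bot.capture(name);a=rectify(cam(name,o),im,C,24,8,105)
    g=a.max(2);n=a.shape[0];yy,xx=np.mgrid[:n,:n];disk=((yy-n/2)**2+(xx-n/2)**2)<(17*8)**2
    m=((g>100)&disk).astype(np.uint8);k,l,s,_=cv2.connectedComponentsWithStats(m);
    for i in range(1,k):
        if s[i,4]>150:
            ys,xs=np.nonzero(l==i);w,V=np.linalg.eigh(np.cov(np.c_[xs,ys].T));v=V[:,1];v=v*(-np.sign(v[1]));print(name,s[i],'line ang',np.arctan2(-v[0],-v[1]),np.sqrt(w))
    return a
E
python3 - <<'E'
from h import *
a=kline('wrist');b=kline('top')
save('kl.png',np.hstack([a,b]))
E
```

```text
wrist [ 140   60   48  110 2395] line ang 0.2734266755547046 [ 6.34088733 31.3396164 ]
```

View pics/kl.png

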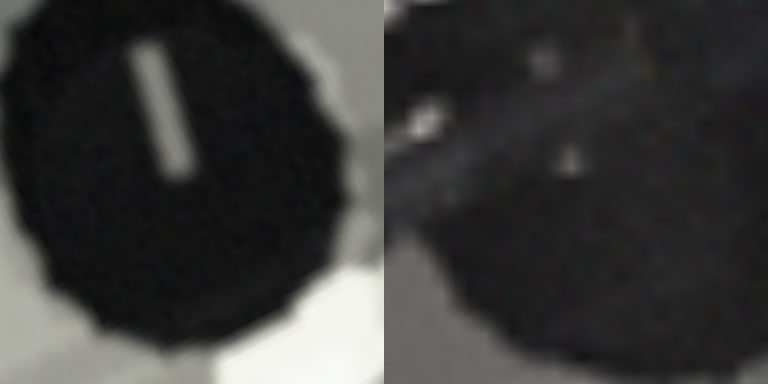

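The line is at 0.27 rad against the pointer at 0.44, so the knob sits 0.165 rad clockwise of the pointer and the play is taken up clockwise. Next is the case.

```bash
python3 -m jog '[[0,0,0,0,0,0.1],[0,0,0,0,0,0.14],[0,0,0,0,0,0.14],[0,0,0,0,0,0.14],[0,0,0,0,0,0.1],[0,0,0,0,0,0.062],[6,21,0,0,0,0],[12,43,0,0,0,0],[12,43,0,0,0,0],[12,43,0,0,0,0],[12,43,0,0,0,0],[12,43,0,0,0,0]]' 0 && python3 -m jog '[[12,43,0,0,0,0],[12,43,0,0,0,0],[12,43,0,0,0,0],[12,43,0,0,0,0],[12,43,0,0,0,0],[6,21,0,0,0,0],[0,0,0,0,0,0],[0,0,0,0,0,0]]' 0
python3 - <<'E'
from h import *
o=bot.get_obs();im=bot.capture('wrist');c=cam('wrist',o);save('w6.png',im)
g=seg(im,(7,150,80),(18,255,255),(0,0,512,384));print(g.sum(),np.nonzero(g)[0].max())
print(cv2.minAreaRect(np.array([at(c,q,75)[:2] for q in ell(g)],np.float32)),[ [ np.round(q) for q in (ell(g).min(0),ell(g).max(0))]])
b=seg(im,(105,100,40),(128,255,255),(0,0,512,384));print(b.sum(),cv2.minAreaRect(np.array([at(c,q,75)[:2] for q in ell(b)],np.float32)))
print(delta(o,(581,-249,o['tool_pos'][2])))
E
```

```text
time: 11.35
tool_pos: [560.0, -22.5, 194.8]
tcp_rot: [3.141, 0.003, -0.2]
contact_force: [0.6, 0.9, -0.4]
grip_width: 1.7
finger_force: 0.0
time: 12.15
tool_pos: [577.9, -264.9, 194.7]
tcp_rot: [-3.14, 0.003, -0.201]
contact_force: [0.3, -0.0, 0.2]
grip_width: 0.7
finger_force: 0.0
2592 211
((571.8703002929688, -246.0342254638672), (109.55638885498047, 37.47458267211914), 78.5127944946289) [[array([189., 178.]), array([292., 211.])]]
2659 ((562.5426025390625, -244.24058532714844), (124.29019927978516, 97.11466979980469), 78.54706573486328)
[ -0.1 -16.2   0. ]
```

```bash
python3 -m jog '[[0,-16,0,0,0,0],[0,0,35,0,0,0],[0,0,40,0,0,0],[0,0,30,0,0,0],[0,0,8,0,0,0],[0,0,6,0,0,0],[0,0,5,0,0,0],[0,0,5,0,0,0],[0,0,4,0,0,0],[0,0,0,0,0,0]]' 0 && python3 -m jog '[[10,0,-35,0,0,0],[15,0,-45,0,0,0],[15,0,-45,0,0,0],[10,0,-40,0,0,0],[0,0,0,0,0,0]]' 0
```

```text
time: 13.2
tool_pos: [580.8, -249.1, 69.0]
tcp_rot: [3.14, -0.0, -0.199]
contact_force: [-14.4, 5.3, 18.0]
grip_width: 0.4
finger_force: 12.2
time: 13.7
tool_pos: [634.5, -260.7, 237.8]
tcp_rot: [3.137, -0.016, -0.2]
contact_force: [0.5, 0.1, 0.5]
grip_width: 0.3
finger_force: 0.0
```

```bash
python3 -m jog '[[-15,-20,0,0,0,0],[-30,-43,0,0,0,0],[-30,-43,0,0,0,0],[-30,-43,0,0,0,0],[-30,-43,0,0,0,0],[-18,-22,0,0,0,0],[0,0,0,0,0,-0.14],[0,0,0,0,0,-0.14],[0,0,0,0,0,-0.14],[0,0,0,0,0,-0.14],[0,0,0,0,0,-0.14],[0,0,0,0,0,-0.14]]' 100
python3 - <<'E'
from h import *
for n in('top','side'):
    im=bot.capture(n);old=cv2.imread('pics/%s.png'%n)[...,::-1];save(n+'2.png',im)
    og=seg(im,(7,180,100),(16,255,255),(280,70,470,280));print(n,'orange',og.sum())
    for r in bot.outline_of('flap',n)[:2]: ys,xs=np.nonzero(r['mask']);print(r['p'],r['pixel'],xs.min(),xs.max(),ys.min(),ys.max(),r['mask'].sum())
    c=cam(n);th=-.2007;X=np.array([np.cos(th),np.sin(th),0]);Y=np.array([-X[1],X[0],0]);C=np.array([523.5,-236.8,0])
    P=[C+X*30+Y*s+np.array([0,0,72])+98*(-X*np.cos(a)+np.array([0,0,np.sin(a)])) for a in(0,1.75) for s in(-55,55)]
    print('pred tips closed/open',np.round(proj(c,P)).tolist())
    f=np.round(proj(c,[C+X*-24+Y*s+np.array([0,0,8]) for s in(-40,0,40)])).astype(int);print('floor colours',[im[y,x].tolist() for x,y in f])
E
```

```text
time: 14.9
tool_pos: [527.3, -28.1, 229.2]
tcp_rot: [3.14, -0.001, 0.646]
contact_force: [0.3, 0.2, 0.0]
grip_width: 90.2
finger_force: 0.0
top orange 2
0.76 [437.2, 197.0] 426 459 184 210 472
pred tips closed/open [[423.0, 261.0], [363.0, 247.0], [460.0, 192.0], [392.0, 176.0]]
floor colours [[101, 95, 85], [84, 77, 72], [100, 94, 84]]
side orange 95
0.94 [323.6, 110.9] 306 339 80 138 1345
pred tips closed/open [[373.0, 137.0], [344.0, 157.0], [338.0, 79.0], [306.0, 95.0]]
floor colours [[60, 105, 179], [35, 56, 91], [36, 56, 90]]
```

```bash
cat >> h.py <<'E'
def hub(tag,est=(527.6,-20.8)):
    o=bot.get_obs();im=bot.capture('wrist');c=cam('wrist',o);save(tag+'.png',im)
    u,v=proj(c,[[*est,20]])[0].astype(int);B=(max(u-50,0),max(v-50,0),min(u+50,512),min(v+50,384))
    m=seg(im,(18,90,50),(38,255,255),B);h=ell(m)
    # fit the hub silhouette: hull of flange circles + stem circles projected at (x,y,z0)
    t=np.linspace(0,2*np.pi,60)
    def sil(p):
        P=np.vstack([np.c_[p[0]+r*np.cos(t),p[1]+r*np.sin(t),np.full(60,p[2]+z)] for r,z in((28,0),(28,8),(13,8),(13,52))])
        q=np.round(proj(c,P)*16).astype(np.int32);k=np.zeros((384,512),np.uint8)
        cv2.fillConvexPoly(k,cv2.convexHull(q[:120]),1,shift=4);cv2.fillConvexPoly(k,cv2.convexHull(q[120:]),1,shift=4);return k>0
    from scipy.optimize import minimize
    f=lambda p:(sil([p[0],p[1],0])^m).sum()
    r=minimize(f,est,method='Nelder-Mead',options=dict(initial_simplex=[[est[0],est[1]],[est[0]+6,est[1]],[est[0],est[1]+6]],xatol=.1,fatol=1))
    cy,cx=np.nonzero(m)[0].mean(),np.nonzero(m)[1].mean()
    print(tag,'px',u,v,'n',m.sum(),'fit',np.round(r.x,1),'xor',r.fun,'yaw',o['tcp_rot'][2]);
    for q in bot.outline_of('master_mid','wrist')[:3]:print(round(q['p'],2),np.round(q['pixel']),q['mask'].sum())
    return ray(c,(cx,cy)),o
E
python3 - <<'E'
from h import *
hub('h1')
E
python3 -m jog '[[0,0,0,0,0,-0.14],[0,0,0,0,0,-0.14],[0,0,0,0,0,-0.14],[0,0,0,0,0,-0.14],[0,0,0,0,0,-0.14],[0,0,0,0,0,-0.14],[0,0,0,0,0,-0.14],[0,0,0,0,0,-0.14],[0,0,0,0,0,-0.14],[0,0,0,0,0,-0.14],[0,0,0,0,0,-0.14],[0,0,0,0,0,-0.14]]' 100
python3 -m jog '[[0,0,0,0,0,-0.14],[0,0,0,0,0,-0.14],[0,0,0,0,0,-0.14],[0,0,0,0,0,-0.14],[0,0,0,0,0,-0.05],[0,0,0,0,0,0],[0,0,0,0,0,0]]' 100
python3 - <<'E'
from h import *
r,o=hub('h2')
im=cv2.imread('pics/top.png')[...,::-1].copy();c=cam('top')
y=seg(im,(18,100,60),(35,255,255),(255,195,300,235));ys,xs=np.nonzero(y);r2=ray(c,(xs.mean(),ys.mean()))
print('tri',tri([r,r2]),delta(o,(527.6,-20.8,15)))
E
```

```text
h1 px 252 165 n 1215 fit [526.7 -19.7] xor 68.0 yaw 0.6361251496450124
0.97 [246. 160.] 1216
0.94 [219. 228.] 1999
0.71 [239. 300.] 574
time: 16.4
tool_pos: [527.2, -28.3, 228.3]
tcp_rot: [3.141, 0.0, 2.323]
contact_force: [0.4, -0.3, 0.1]
grip_width: 91.5
finger_force: 0.0
time: 17.1
tool_pos: [527.2, -28.3, 228.3]
tcp_rot: [-3.141, 0.0, 2.927]
contact_force: [0.0, 1.3, -0.5]
grip_width: 92.0
finger_force: 0.0
h2 px 261 167 n 1213 fit [527.2 -18.7] xor 73.0 yaw 2.9271449636128657
0.7 [262. 163.] 1168
0.59 [148.  39.] 1901
0.55 [232.  87.] 2695
tri [527.46111591 -20.00935163   2.48592204] [  1.2   7.5 213.3]
```

```bash
python3 -m jog '[[2.1,8.9,10,0,0,0],[0,0,35,0,0,0],[0,0,45,0,0,0],[0,0,45,0,0,0],[0,0,35,0,0,0],[0,0,20,0,0,0],[0,0,12,0,0,0],[0,0,8,0,0,0],[0,0,3.3,0,0,0],[0,0,0,0,0,0],[0,0,0,0,0,0]]' 100 && python3 -m jog '[[0,0,0,0,0,0],[0,0,0,0,0,0],[0,0,0,0,0,0],[0,0,0,0,0,0],[0,0,0,0,0,0],[0,0,0,0,0,0],[0,0,0,0,0,0],[0,0,0,0,0,0],[0,0,0,0,0,0]]' 0
```

```text
time: 18.3
tool_pos: [527.7, -19.3, 15.8]
tcp_rot: [-3.142, 0.002, 2.93]
contact_force: [-0.1, 0.2, 0.3]
grip_width: 91.8
finger_force: 0.0
time: 19.2
tool_pos: [527.0, -19.2, 14.9]
tcp_rot: [-3.141, -0.0, 2.93]
contact_force: [0.5, -0.7, -0.6]
grip_width: 25.4
finger_force: 30.0
```

```bash
python3 -m jog '[[0,0,-10,0,0,0],[0,0,-35,0,0,0],[0,0,-45,0,0,0],[0,0,-35,0,0,0],[-2,-20,0,0,0,0],[-3,-40,0,0,0,0],[-3,-45,0,0,0,0],[-3,-45,0,0,0,0],[-2,-40,0,0,0,0],[-1.3,-23.4,0,0,0,0],[0,0,0,0,0,0],[0,0,0,0,0,0]]' 0
python3 - <<'E'
from h import *
o=bot.get_obs();im=bot.capture('wrist');c=cam('wrist',o);save('w7.png',im)
b=seg(im,(100,80,30),(130,255,255),(0,0,512,384));print(b.sum());h=ell(b);print(h.min(0),h.max(0),cv2.minAreaRect(np.array([at(c,q,75)[:2] for q in h],np.float32)))
th=-.2007;X=np.array([np.cos(th),np.sin(th),0]);Y=np.array([-X[1],X[0],0]);C=np.array([523.6,-236.4,0])
pr=lambda P:np.round(proj(c,P)).tolist()
print('rim corners outer',pr([C+X*a+Y*s+np.array([0,0,75]) for a,s in((-75,-62),(-75,62),(75,62),(75,-62))]))
for s in(-45,0,45):
    print([ (a,im[tuple(np.clip(np.round(proj(c,[C+X*a+Y*s+np.array([0,0,75])])[0][::-1]).astype(int),0,[383,511]))].tolist()) for a in range(-84,-60,3)])
E
```

```text
time: 20.4
tool_pos: [495.7, -230.9, 140.1]
tcp_rot: [3.141, -0.0, 2.928]
contact_force: [0.4, 0.6, -2.4]
grip_width: 25.5
finger_force: 30.0
6405
[181. 140.] [329. 242.] ((486.8260192871094, -228.6661376953125), (124.08944702148438, 92.53514099121094), 78.02769470214844)
rim corners outer [[179.0, 152.0], [330.0, 150.0], [319.0, 301.0], [194.0, 303.0]]
[(-84, [84, 94, 111]), (-81, [27, 56, 96]), (-78, [31, 58, 99]), (-75, [57, 124, 213]), (-72, [67, 148, 240]), (-69, [47, 105, 183]), (-66, [29, 54, 91]), (-63, [23, 51, 89])]
[(-84, [162, 168, 172]), (-81, [29, 60, 100]), (-78, [31, 58, 96]), (-75, [44, 95, 163]), (-72, [57, 126, 219]), (-69, [57, 106, 177]), (-66, [43, 42, 42]), (-63, [36, 36, 36])]
[(-84, [163, 169, 173]), (-81, [28, 56, 97]), (-78, [28, 58, 98]), (-75, [34, 69, 117]), (-72, [47, 99, 173]), (-69, [35, 77, 135]), (-66, [28, 57, 93]), (-63, [29, 55, 92])]
```

```bash
python3 -m jog '[[0,0,20,0,0,0],[0,0,35,0,0,0],[0,0,30,0,0,0],[0,0,15,0,0,0],[0,0,8,0,0,0],[0,0,4,0,0,0],[0,0,2,0,0,0],[0,0,1,0,0,0],[0,0,1,0,0,0],[0,0,0,0,0,0],[0,0,0,0,0,0]]' 0
```

```text
time: 21.55
tool_pos: [496.3, -231.0, 24.3]
tcp_rot: [-3.141, 0.001, 2.93]
contact_force: [-0.2, -0.0, -1.6]
grip_width: 25.2
finger_force: 30.0
```

```bash
python3 -m jog '[[0,0,0.5,0,0,0],[0,0,0.5,0,0,0],[0,0,0,0,0,0]]' 0; python3 -m jog '[[0,0,0.4,0,0,0],[0,0,0,0,0,0],[0,0,0,0,0,0]]' 0
```

```text
time: 21.85
tool_pos: [496.1, -230.9, 22.9]
tcp_rot: [-3.142, 0.0, 2.93]
contact_force: [0.3, 0.3, -2.1]
grip_width: 25.6
finger_force: 30.0
time: 22.15
tool_pos: [496.1, -230.9, 22.9]
tcp_rot: [-3.141, 0.0, 2.93]
contact_force: [-1.1, 0.6, 3.9]
grip_width: 25.6
finger_force: 30.0
```

```bash
python3 -m jog '[[0,0,0,0,0,0],[0,0,0,0,0,0],[0,0,0,0,0,0],[0,0,0,0,0,0],[0,0,-5,0,0,0],[0,0,-15,0,0,0],[0,0,-35,0,0,0],[0,0,-45,0,0,0],[0,0,-45,0,0,0],[0,0,-40,0,0,0],[0,0,0,0,0,0],[0,0,0,0,0,0]]' 48
python3 - <<'E'
from h import *
import h
o=bot.get_obs();im=bot.capture('wrist');c=cam('wrist',o);save('w8.png',im)
m=seg(im,(18,90,30),(38,255,255),(0,0,512,384));print('yellow',m.sum(),np.nonzero(m)[1].mean(),np.nonzero(m)[0].mean())
t=np.linspace(0,2*np.pi,60);e=(496.2,-230.9)
P=lambda rs:[proj(c,np.c_[e[0]+r*np.cos(t),e[1]+r*np.sin(t),np.full(60,z)]).astype(np.float32) for r,z in rs]
k=np.zeros((384,512),np.uint8)
for pr in([(28,8),(28,16)],[(13,16),(13,60)]): cv2.fillConvexPoly(k,cv2.convexHull(np.vstack(P(pr))).round().astype(np.int32),1)
print('pred',k.sum(),np.nonzero(k)[1].mean(),np.nonzero(k)[0].mean(),'xor',((k>0)^m).sum())
im=bot.capture('side');save('side3.png',im)
for r in bot.outline_of('flap','side')[:1]: print('flap',r['p'],r['pixel'],r['mask'].sum())
dial('side','s3')
for r in bot.outline_of('hub_a','side')[:3]: print('hub',round(r['p'],2),np.round(r['pixel']))
E
```

```text
time: 23.35
tool_pos: [496.4, -230.9, 208.6]
tcp_rot: [-3.141, 0.002, 2.93]
contact_force: [-0.3, -0.4, -0.7]
grip_width: 44.1
finger_force: 0.0
yellow 3578 399.1975964225824 75.06679709334824
pred 1475 255.7328813559322 169.50237288135594 xor 5053
flap 0.9 [321.3, 109.1] 1642
side yaw 2.929775775852492 t 23.5 dark [-1.08 -1.07 -1.06 -1.05 -1.04 -1.03 -1.02 -1.01 -1.   -0.99 -0.98 -0.97
 -0.96 -0.95 -0.94 -0.93 -0.92 -0.91 -0.9  -0.89 -0.88 -0.87 -0.86 -0.85
 -0.84 -0.83 -0.82 -0.81 -0.8  -0.79 -0.78 -0.77 -0.76 -0.75 -0.74 -0.73
 -0.72 -0.71 -0.7  -0.69 -0.68 -0.67 -0.41 -0.4  -0.39 -0.38 -0.37 -0.36
 -0.35 -0.34 -0.33 -0.32 -0.31 -0.3  -0.29  0.38  0.39  0.4   0.41  0.42
  0.43  0.44  0.45] red ang 0.39070600117625515 3153
hub 0.86 [228. 159.]
hub 0.76 [167. 190.]
```

Run:
```python
from h import *
o=bot.get_obs();im=cv2.imread('pics/w8.png')[...,::-1].copy();c=cam('wrist',o)
m=seg(im,(15,80,25),(38,255,255),(205,120,306,225));print('yellow',m.sum(),np.nonzero(m)[1].mean(),np.nonzero(m)[0].mean())
t=np.linspace(0,2*np.pi,60);e=(496.2,-230.9);k=np.zeros((384,512),np.uint8)
for pr in([(28,8),(28,16)],[(13,16),(13,60)]):
    P=np.vstack([proj(c,np.c_[e[0]+r*np.cos(t),e[1]+r*np.sin(t),np.full(60,z)]) for r,z in pr]).astype(np.float32);cv2.fillConvexPoly(k,cv2.convexHull(P).round().astype(np.int32),1)
print('pred',k.sum(),'xor',((k>0)^m).sum())
```

```text
yellow 1545 256.31456310679613 169.63559870550162
pred 1492 xor 169
```

The hub's outline in the compartment matches the one predicted for it standing upright there. The flap is still open, the black hubs are unmoved, and the dial is as set, so I'm handing in.

```bash
python3 -c "
from plant import bot
print(bot.close_job())"
```

```text
the job is handed in; nothing more can be done
None
```

I handed the job in at about 24 s: the dial points at the mark with the play taken up clockwise, the flap is open, the master hub stands on its flange in the case, and the black hubs have not moved; hand-in gave no verdict.

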